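# Ready the whistle voicing stand for a test blow

## Task

Get the voicing stand ready to sound the bird whistle: push the loose brass whistle, foot down, onto the upright wind spigot until its foot sits fully home on the boss, and let go of it. Then pull the latch knob on the end of the copper pump lever sideways against its spring, lift the lever's end off its steel ball until it is at least 50 mm above where it sat, and finish still holding it raised there, with nothing but your hand keeping it up. Leave the tin robin, the gear plate and the ivory pin vise where they are.

Things in the scene. Friction and masses are not known exactly. Their poses are not given: they have to be found in the camera images.
- stand: the voicing stand, screwed to the bench: a walnut plinth 180 mm (x) by 330 mm (y) by 18 mm thick carrying a small steel vise, a brass pump barrel, the wind spigot and a steel ball post. Origin: on the bench top; the plinth reaches 110 mm to -x, 70 mm to +x and 165 mm to either side in y. z up; the copper lever lies above the line x = 0 from the vise (+y end) to the ball post (-y end). The stand's place and yaw (within 0.3 rad) differ each time
- spigot_seat (a point): centre of the flat top of the brass boss (42 mm across, top 32 mm above the bench) on which the whistle's foot must rest; the wind spigot rises from it: 14 mm across, 24 mm tall, its top 6 mm coned to 7 mm. At x -80, y +45 mm in the stand's frame. Axes as the stand's
- lever_pivot (a point): centre of the pin in the vise about which the copper lever swings, 90 mm above the bench, at x 0, y +116 mm in the stand's frame; the pin runs along the stand's x. Axes as the stand's
- lever (a joint): angle of the copper lever about its pin, rad: 0 level with its end seated on the ball, grows as the -y end rises, stop at 0.42. The lever's end (the ball centre) is 236 mm from the pivot, so 0.1 rad raises it about 24 mm. It falls back by its own weight (1.5 to 3 N at the end) if let go. With the latch home it cannot rise (about 1 mm play). A piston rod in the pump barrel goes up and down with it
- latch (a joint): travel of the spring latch on the lever's end, m: 0 home (forked plate under the ball, held by the spring), grows as it is pulled along the stand's -x, stop at 0.016. The lever comes off the ball with the latch at 0.0095 or more, held so until the end has risen about 20 mm; spring force 4 N at home, 9 N at the stop; it springs back when let go
- latch_knob: upright knurled brass knob of the latch, 18 mm across, 32 mm tall; origin: centre of its foot (98 mm above the bench, on the flat latch plate, when the lever is down; at x 0, y -120 mm in the stand's frame when the latch is home). It moves with the latch and tilts with the lever; axes those of the stand turned with the lever. Free all round above its foot
- tongue: the copper lever bar with the square coupler housing (28 mm along x, 34 mm along y) at its end; carries the latch and its knob. Origin at the lever pivot, axes those of the stand turned with the lever: the bar (12 mm wide, 8 mm thick) runs along -y to the housing, centred at y -236 mm; the knob stands on the housing
- whistle: the loose brass bird whistle, 90 mm tall, standing upright on the bench on its foot (left or right of the stand): round foot 30 mm across and 26 mm tall, open below with a bore 18 mm across and 26 mm deep; above it the round pipe, 24 mm across from 26 to 74 mm height, then a rim 27 mm across and a small stopper. Origin: centre of the foot's underside, z up its axis. 50 to 100 g
- robin: painted tin robin on a round foot 44 mm across, about 80 mm tall, 95 mm long; bystander, standing loose on the bench on the other side of the stand. Origin: centre of the foot's underside
- gear_plate: nickel plate 84 by 56 mm with three small wheels, 15 mm high; bystander, lying loose to the right of the stand. Origin: centre of its underside
- pin_vise: ivory-handled pin vise, 100 mm long, 11 mm thick; bystander, lying loose to the left of the stand. Origin: underside of the handle's middle, x along it

How it is judged (in metres and radians):
On the way, in this order (a step that is already met when the one before it is completed fails the run):
1. the whistle stands fully home on the spigot, let go, with the lever still hitched (horizontal distance between whistle and spigot_seat below 0.004 m and z of whistle in the frame of spigot_seat below 0.0025 m and angle between whistle's own z axis and vertical below 0.08 rad and contact force between the fingers and whistle below 0.1 N and value of joint lever below 0.02 rad), for 0.2 s.
2. the latch is pulled clear of the ball with the lever still down (value of joint latch above 0.009 m and value of joint lever below 0.04 rad), for 0.05 s.
At the end, for the whole second after the job is handed in: the whistle stands untouched on the spigot, its foot within 2.5 mm of the boss and upright; the lever is up by more than 0.2 rad (its end 47 mm above its seat), still, held by the fingers on the lever, its latch or knob, with no loose object touching it (value of joint lever above 0.2 rad and velocity of joint lever between -0.05 and 0.05 rad/s and contact force between the fingers and tongue above 0.5 N and contact force between each of tongue, the fingers and whistle below 0.1 N and contact force between tongue and robin below 0.1 N and contact force between tongue and gear_plate below 0.1 N and contact force between tongue and pin_vise below 0.1 N and horizontal distance between whistle and spigot_seat below 0.004 m and z of whistle in the frame of spigot_seat below 0.0025 m and angle between whistle's own z axis and vertical below 0.08 rad); the arm keeps its last pose, push and grip.
It fails at once if the robin, gear plate or pin vise moved more than 15 mm (distance of any of robin, gear_plate, pin_vise from where it was at the start of the episode above 0.015 m).
It fails at once if the robin is tipped (angle between robin's own z axis and vertical above 0.5 rad).
It also fails if it takes over 56 s, if anything falls off the work surface, if the arm or the gripper's body presses on something with over 40 N, if the wrist force passes 120 N, or if a joint passes its speed limit or range.

## Robot

A 6-joint arm with a two-finger parallel gripper is mounted at the origin on the work surface. World frame = base frame: x ahead of the robot, y to its left, z up, the work surface at z = 0. Lengths are in mm, angles in rad, forces in N, time in s.
With the tool pointing down it reaches from about 350 to 925 mm from the base axis. Payload 6.4 kg.
Tool frame: the origin (TCP) lies midway between the tips of the shut fingers; the grasp point (between the pads) lies arm.hold_point_z behind it (arm.hold_point_z is the distance from the TCP to the grasp point, in mm); z points along the fingers, y is the direction in which the jaws open and shut (so a half turn about z gives the same grasp; the last joint's range is limited). The gripper opens to 94 mm and grips with 3 to 60 N. Pads are 16 mm wide; open, the fingers measure 119 mm over their backs; the gripper's body (75 mm by 177 mm) begins 78 mm behind the grasp point.
Start: joints at [-1.373, 0.245, 1.558, -0, 1.339, -0.174], TCP at [236.146, -605.598, 205.455] pointing down, gripper open.
Joint ranges: [-3.13, 3.13], [-1.02, 2.26], [0.13, 2.54], [-0.95, 4.09], [0.21, 2.88], [-2.74, 2.74]. Speed limits (rad/s): [2.57, 2.57, 3.14, 3.14, 3.14, 3.14].

## Interface

Orientations are given as a unit quaternion [x, y, z, w].
In Python, from cell import monitor, imaging, close_job, arm gives the robot as it stands. The module is installed in compiled form; this text tells all that it offers.
- The arm moves only by the tool apply_moves, never from a script. Its argument "plan" is a list of rows, each an object with "grip": the closure, from 0 (fully open) to 1 (shut); "offset": the shift along the tool's x, y, z in mm, a list of three; "spin": the turn about the tool's z in degrees. A call has exactly 5 rows; each row shifts and turns the commanded pose from where the row before left it, along the tool's axes as they then stand; what a row does not reach is not made up. A row lasts 1/8 s, in which the tool goes at most 62.5 mm and 10.7 degrees, less where a joint would pass 70% of its speed; a pose out of reach is approached as far as the arm can. A call with a gripper value outside its range is refused whole. The fingers move at their own pace and stop on an object; "force" is the grip in N (left out, the last holds). Time passes only in rows, so rows that do not move let the fingers close, or fill a call up. It gives the time, the measured TCP pose, the force and the opening at its end, in the units of the state.
- monitor.state(): the state, without advancing time (a new reading comes with each control period).
- imaging.camera(name): name is "side" or "top" or "wrist"; returns a dict with "color" (384x512x3 uint8, blue, green, red), "depth" (384x512 float32, mm along the optical axis (not along the pixel's ray), 0 where there is no reading), "mtx" (3x3 intrinsics, pixels), "world_from_camera" (4x4, takes a point from camera to world coordinates). Camera axes: x right, y down, z forward; pixel columns grow to the right and rows downward; lengths in mm; the calibration is good to about 2 mm. A picture is of the moment at which its call begins.
- close_job(): hands the job in, once; it reports no verdict.
The state is a dict: "t": time; "qpos": joint angles; "qvel": joint speeds; "tau": joint torques, N m; "position": TCP position; "tool_rot": TCP orientation; "wrist_force": force on the tool from outside, world axes, zero at the start; "wrist_torque": the same for the moment, N m; "finger_gap": finger opening in mm.
Only numpy, scipy, OpenCV 4.12 (cv2) and the standard library are available. Lean on these libraries where they do the work, as an engineer would, in place of code of your own. Each camera call takes 0.05 s, during which the arm holds its last target. There are 200 camera calls.

## Working session

There is one attempt and no reset: what is moved stays moved. The work goes in short steps, Python scripts to look and compute and a tool call to move; the robot and the scene stay as the last step left them, time stands still between calls to the robot, and variables do not carry over. Pictures are saved under pics/ and viewed, about 8 in all and at most 12, crops included, and the job is handed in when it is done.

Besides the shell and the picture viewer there is one more tool, called after ">>>" as a command line: name --argument value ..., lists and objects as JSON in quotes. apply_moves: Moves the arm, as the interface text tells. Its arguments: {"type":"object","properties":{"plan":{"type":"array","items":{"type":"object","properties":{"grip":{"type":"number"},"offset":{"type":"array","items":{"type":"number"}},"spin":{"type":"number"}}}},"force":{"type":"number"}},"required":["plan"]}

```bash
mkdir -p pics; cat > h.py <<'E'
import numpy as np, cv2
from cell import monitor, imaging, close_job, arm
from scipy.spatial.transform import Rotation as R
def cloud(c):
    d=c["depth"];K=c["mtx"];v,u=np.indices(d.shape)
    P=np.stack([(u-K[0,2])/K[0,0]*d,(v-K[1,2])/K[1,1]*d,d],-1)
    T=c["world_from_camera"];W=P@T[:3,:3].T+T[:3,3];W[d<=0]=np.nan
    return W
E
python3 - <<'E'
from h import *
print(monitor.state(), arm.hold_point_z)
for n in("top","side"):
    c=imaging.camera(n);np.savez(n+".npz",**c);cv2.imwrite(f"pics/{n}0.png",c["color"]);print(n,c["world_from_camera"].round(2).tolist(),c["mtx"].tolist())
E
```

```text
{'t': 0.0, 'qpos': array([-1.37310829e+00,  2.45808666e-01,  1.55895764e+00, -1.44059791e-05,
        1.33865395e+00, -1.74071543e-01]), 'qvel': array([-0.00189647,  0.00287156, -0.00174158, -0.00017505,  0.00054495,
       -0.00156685]), 'tau': array([-2.78329744e-04, -4.15839708e+01, -3.14599049e+01,  6.85196137e-02,
        3.32542474e-02, -1.45711583e-04]), 'position': array([ 236.02180112, -605.02560161,  204.37909991]), 'tool_rot': array([ 9.82773318e-01,  1.84812796e-01, -1.77979095e-05, -9.13654953e-04]), 'wrist_force': array([-0.01442275,  0.11301333, -0.20062464]), 'wrist_torque': array([-0.01110988, -0.01748616,  0.0018657 ]), 'finger_gap': 94.02004290041305} 18.8
top [[0.02, -0.99, 0.13, 392.06], [-1.0, -0.02, -0.02, 9.06], [0.02, -0.13, -0.99, 1313.07], [0.0, 0.0, 0.0, 1.0]] [[480.1225512161199, 0.0, 265.69053380470825], [0.0, 480.1225512161199, 184.94670461056506], [0.0, 0.0, 1.0]]
side [[-1.0, -0.0, 0.03, 483.89], [-0.03, 0.65, -0.76, 806.23], [-0.02, -0.76, -0.65, 774.21], [0.0, 0.0, 0.0, 1.0]] [[439.1909713630728, 0.0, 250.92546063618394], [0.0, 439.1909713630728, 193.0576283395985], [0.0, 0.0, 1.0]]
```

View pics/top0.png

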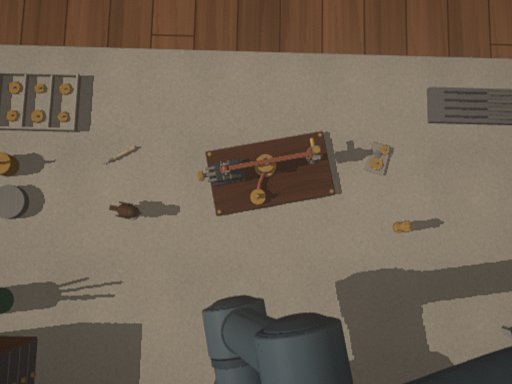

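View pics/side0.png

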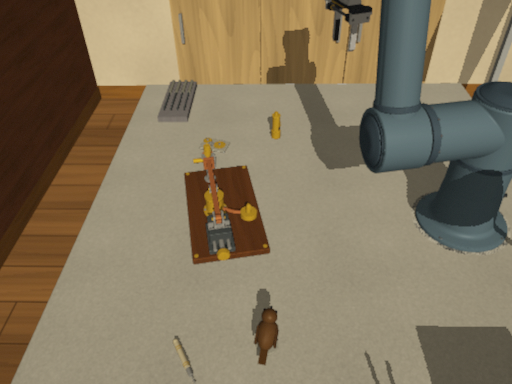

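The top view shows the stand near (270,173) with plinth corners at about (208,152), (321,133), (335,193) and (218,214). The whistle is at (402,227), robin (126,210), gear plate (378,158) and pin vise (122,154). The lever runs from the vise (222,170) to the knob (315,150).

```bash
cat > m.py <<'E'
from h import *
c=dict(np.load("top.npz"));W=cloud(c);z=W[...,2]
# plinth: non-grey, height>10
reg=np.zeros(z.shape,np.uint8);reg[125:222,200:342]=1
m=((z>11)&(z<26)&(reg>0)).astype(np.uint8)
m2=m.copy()
m2=cv2.morphologyEx(m2,cv2.MORPH_OPEN,np.ones((3,3)))
pts=W[m2>0][:,:2].astype(np.float32)
print("plinth z",np.median(z[m2>0]),cv2.minAreaRect(pts), "bench z",np.nanmedian(z[100:120,200:340]))
# whistle
def obj(r,h0=6):
    a,b,cc,d=r;w=W[a:b,cc:d].reshape(-1,3);w=w[w[:,2]>h0];return w
w=obj((212,242,385,420));print("whistle n",len(w),w.max(0),w.mean(0)); t=w[w[:,2]>78];print(t.mean(0),len(t),np.ptp(t,0))
k=obj((130,170,300,335),110);print("knob",k.mean(0),k.max(0),len(k),np.ptp(k,0))
print("robin",obj((195,225,105,145)).mean(0),"gear",obj((140,180,360,398)).mean(0),"pin",obj((140,170,100,145)).mean(0))
s=dict(np.load("side.npz"));W=cloud(s)
w=obj((105,145,262,290));print("whistle side",len(w),w.max(0),w.mean(0)); t=w[w[:,2]>78];print(t.mean(0),len(t),np.ptp(t,0))
E
python3 m.py
```

```text
plinth z 17.83287264392675 ((599.6707763671875, -26.034820556640625), (180.52272033691406, 330.60186767578125), 11.644682884216309) bench z 0.0928925664942426
whistle n 175 [ 493.53024141 -363.25566132   94.31208825] [ 457.9534812  -373.9595432    57.60124868]
[ 458.22954443 -377.48952635   83.78340783] 64 [23.31520825 25.85018288 16.22351211]
knob [ 642.20068249 -138.13814712  126.15687778] [ 651.24811246 -130.09398013  133.671892  ] 53 [17.30931024 16.67064138 21.61104147]
robin [484.54473184 348.89105542  55.02527932] gear [ 647.95109991 -323.27161588    9.93987515] pin [644.41013741 378.32875728   9.62718859]
whistle side 204 [ 467.64579682 -357.71350756   89.96572667] [ 454.54646956 -369.49060898   46.76491937]
[ 455.36516533 -374.20262196   82.28365321] 29 [21.53642629 24.2944071  11.88924794]
```

>>> apply_moves --plan '[{"grip": 0, "offset": [0, 0, 0], "spin": 9.6}, {"grip": 0, "offset": [45, -31, 0], "spin": 0}, {"grip": 0, "offset": [45, -31, 0], "spin": 0}, {"grip": 0, "offset": [45, -31, 0], "spin": 0}, {"grip": 0, "offset": [45, -31, 0], "spin": 0}]' --force 20

```text
t: 0.72
position: [388.1, -446.0, 205.0]
tool_rot: [0.995, 0.102, -0.0, -0.0]
wrist_force: [-0.0, -0.8, -0.7]
finger_gap: 93.9
```

>>> apply_moves --plan '[{"grip": 0, "offset": [45, -31, 0], "spin": 0}, {"grip": 0, "offset": [38, -25, 0], "spin": 0}, {"grip": 0, "offset": [0, 0, 0], "spin": 0}, {"grip": 0, "offset": [0, 0, 0], "spin": 0}, {"grip": 0, "offset": [0, 0, 0], "spin": 0}]'

```text
t: 1.35
position: [456.3, -376.9, 205.3]
tool_rot: [0.995, 0.101, -0.0, -0.0]
wrist_force: [0.3, 0.8, -0.9]
finger_gap: 94.2
```

```bash
cat > w.py <<'E'
from h import *
import sys
c=imaging.camera("wrist");s=monitor.state();W=cloud(c)
np.savez("wrist.npz",W=W,color=c["color"])
cv2.imwrite(f"pics/{sys.argv[1]}.png",c["color"])
print(s["t"],s["position"].round(1),s["tool_rot"].round(4),s["finger_gap"],s["wrist_force"].round(2))
M=R.from_quat(s["tool_rot"]).as_matrix();print("toolx",M[:,0].round(3),"tooly",M[:,1].round(3))
print("cam",c["world_from_camera"].round(3).tolist())
E
python3 w.py w1; python3 - <<'E'
from h import *
W=np.load("wrist.npz")["W"].reshape(-1,3)
m=(W[:,2]>5)&(W[:,2]<100)&(np.hypot(W[:,0]-457,W[:,1]+376)<60)
t=W[m];print(len(t))
for a,b in((5,24),(30,70),(70,78),(78,100)):
    q=t[(t[:,2]>a)&(t[:,2]<b)]
    if len(q)>20: print(a,len(q),q.mean(0).round(1),q.min(0).round(1),q.max(0).round(1))
E
```

```text
1.4 [ 456.3 -376.9  205.3] [ 9.949e-01  1.010e-01 -1.000e-04 -1.000e-04] 94.05921766683937 [ 0.25 -0.06  0.16]
toolx [ 0.98   0.201 -0.   ] tooly [ 0.201 -0.98  -0.   ]
cam [[0.201, -0.949, -0.244, 526.142], [-0.98, -0.195, -0.051, -363.335], [0.001, 0.249, -0.969, 383.505], [0.0, 0.0, 0.0, 1.0]]
634
5 61 [ 463.7 -378.5   17.5] [ 446.  -395.2    5.7] [ 468.3 -366.    24. ]
30 84 [ 462.9 -378.5   49.1] [ 453.8 -391.1   31.8] [ 465.3 -368.8   66.4]
70 34 [ 458.  -378.8   77. ] [ 440.1 -394.    74. ] [ 466.8 -369.3   77.9]
78 380 [ 454.2 -380.7   81.5] [ 440.4 -393.6   78. ] [ 466.8 -367.3   90.6]
```

View pics/w1.png

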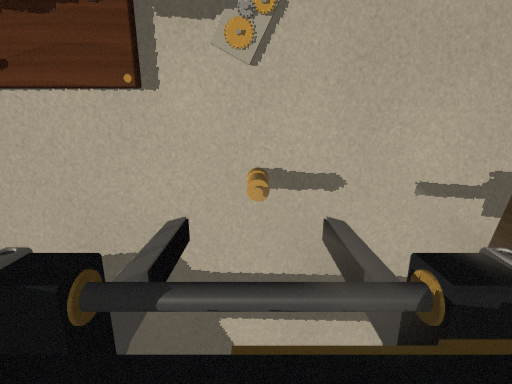

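The wrist view puts the whistle top at about (258,184), with rim extents giving a centre of (453.5, -380.5). I'm descending on it.

>>> apply_moves --plan '[{"grip": 0, "offset": [-3.5, 3, 30], "spin": 0}, {"grip": 0, "offset": [0, 0, 50], "spin": 0}, {"grip": 0, "offset": [0, 0, 50], "spin": 0}, {"grip": 0, "offset": [0, 0, 42], "spin": 0}, {"grip": 0.3, "offset": [0, 0, 0], "spin": 0}]'

```text
t: 2.02
position: [451.7, -377.9, 29.9]
tool_rot: [0.995, 0.101, -0.002, -0.003]
wrist_force: [-0.4, 1.2, 0.5]
finger_gap: 87.0
```

>>> apply_moves --plan '[{"grip": 0.6, "offset": [0, 0, 0], "spin": 0}, {"grip": 0.8, "offset": [0, 0, 0], "spin": 0}, {"grip": 1, "offset": [0, 0, 0], "spin": 0}, {"grip": 1, "offset": [0, 0, 0], "spin": 0}, {"grip": 1, "offset": [0, 0, 0], "spin": 0}]'

```text
t: 2.65
position: [454.5, -379.7, 33.7]
tool_rot: [0.995, 0.102, 0.0, 0.0]
wrist_force: [0.5, -1.2, -0.7]
finger_gap: 37.7
```

>>> apply_moves --plan '[{"grip": 1, "offset": [0, 0, 0], "spin": 0}, {"grip": 1, "offset": [0, 0, 0], "spin": 0}, {"grip": 1, "offset": [0, 0, -30], "spin": 0}, {"grip": 1, "offset": [0, 0, -40], "spin": 0}, {"grip": 1, "offset": [0, 0, -40], "spin": 0}]'

```text
t: 3.28
position: [454.1, -379.3, 144.2]
tool_rot: [0.995, 0.102, -0.0, -0.0]
wrist_force: [-0.7, -0.1, -1.1]
finger_gap: 26.0
```

```bash
python3 w.py w2; python3 - <<'E'
from h import *
W=np.load("wrist.npz")["W"].reshape(-1,3)
print(imaging.camera("side")["depth"].shape)
c=imaging.camera("side");cv2.imwrite("pics/s2.png",cv2.resize(c["color"][60:220,200:400],None,fx=3,fy=3));S=cloud(c).reshape(-1,3)
m=(np.hypot(S[:,0]-454,S[:,1]+380)<25)&(S[:,2]>5);print(S[m][:,2].min(),m.sum(), np.histogram(S[m][:,2],20))
E
```

```text
3.325 [ 456.6 -382.1  150.7] [0.9948 0.1021 0.0026 0.0039] 25.774211040303026 [ 1.68 -1.85  2.55]
toolx [0.979 0.203 0.004] tooly [ 0.203 -0.979  0.008]
cam [[0.203, -0.948, -0.244, 523.935], [-0.979, -0.196, -0.051, -365.735], [0.0, 0.249, -0.969, 322.421], [0.0, 0.0, 0.0, 1.0]]
(384, 512)
113.40522111243081 247 (array([36, 32, 30, 25, 25, 29, 33, 15, 10,  0,  0,  0,  3,  1,  2,  2,  1,
        0,  0,  3]), array([113.40522111, 125.09147215, 136.77772319, 148.46397423,
       160.15022527, 171.83647631, 183.52272736, 195.2089784 ,
       206.89522944, 218.58148048, 230.26773152, 241.95398256,
       253.6402336 , 265.32648464, 277.01273568, 288.69898672,
       300.38523776, 312.0714888 , 323.75773984, 335.44399088,
       347.13024192]))
```

View pics/s2.png

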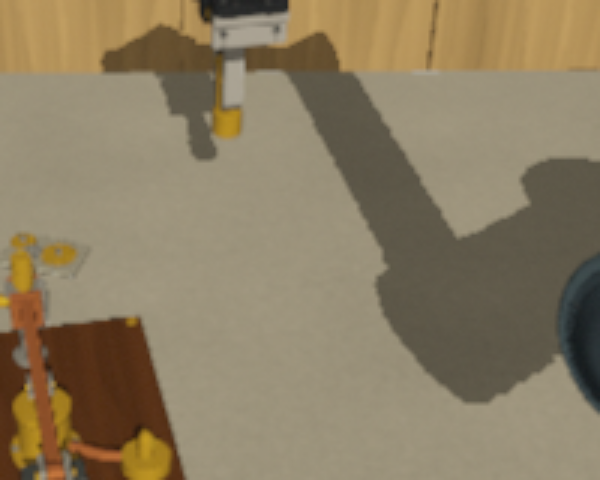

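>>> apply_moves --plan '[{"grip": 1, "offset": [12, -52, 0], "spin": 0}, {"grip": 1, "offset": [12, -52, 0], "spin": 0}, {"grip": 1, "offset": [12, -52, 0], "spin": 0}, {"grip": 1, "offset": [12, -52, 0], "spin": 0}, {"grip": 1, "offset": [12, -52, 0], "spin": 0}]'

```text
t: 4.05
position: [458.9, -110.6, 141.2]
tool_rot: [0.995, 0.102, -0.001, -0.001]
wrist_force: [1.4, 0.6, -0.9]
finger_gap: 26.2
```

>>> apply_moves --plan '[{"grip": 1, "offset": [12, -52, 0], "spin": 0}, {"grip": 1, "offset": [12, -50, 0], "spin": 0}, {"grip": 1, "offset": [0, 0, 0], "spin": 0}, {"grip": 1, "offset": [0, 0, 0], "spin": 0}, {"grip": 1, "offset": [0, 0, 0], "spin": 0}]'

```text
t: 4.68
position: [463.0, -9.2, 142.9]
tool_rot: [0.995, 0.101, -0.001, -0.0]
wrist_force: [0.0, 0.1, -0.9]
finger_gap: 26.0
```

```bash
python3 w.py w3; python3 - <<'E'
from h import *
W=np.load("wrist.npz")["W"]
p=W.reshape(-1,3)
m=(np.hypot(p[:,0]-531.8,p[:,1]-5.9)<30)
for a,b in((28,34),(36,49),(53,60)):
    q=p[m&(p[:,2]>a)&(p[:,2]<b)]
    if len(q)>5: print(a,len(q),q.mean(0).round(1),q.min(0).round(1),q.max(0).round(1))
k=p[(np.hypot(p[:,0]-643.5,p[:,1]+139.5)<25)&(p[:,2]>124)&(p[:,2]<136)]
if len(k): print("knob",len(k),k.mean(0),k.min(0),k.max(0))
s=monitor.state()["position"]
k=p[(np.hypot(p[:,0]-s[0],p[:,1]-s[1])<22)&(p[:,2]>s[2]-40)&(p[:,2]<s[2]+62)]
if len(k): print("held",len(k),k.mean(0),k.min(0),k.max(0))
E
```

```text
4.725 [463.1  -9.3 143.1] [ 9.949e-01  1.009e-01 -3.000e-04 -1.000e-04] 25.77776251318533 [ 0.78 -0.57 -0.14]
toolx [ 0.98   0.201 -0.001] tooly [ 0.201 -0.98  -0.   ]
cam [[0.201, -0.949, -0.244, 532.919], [-0.98, -0.194, -0.051, 4.314], [0.001, 0.25, -0.968, 321.061], [0.0, 0.0, 0.0, 1.0]]
28 1247 [530.1   4.1  31. ] [506.4 -16.1  28. ] [561.7  24.8  33.7]
36 10 [525.2   3.9  48.7] [520.2  -2.4  48.4] [533.6  11.2  49. ]
53 74 [527.1   4.4  54.6] [5.225e+02 2.000e-01 5.320e+01] [531.8   8.6  56.3]
knob 187 [ 632.85601435 -135.24636526  127.04192897] [ 628.67534544 -142.09613352  124.03842159] [ 637.49847911 -131.23353674  130.91872506]
held 4736 [468.45535855  -8.45113244 174.79496458] [449.79581559 -27.72046445 109.03730905] [477.29532312  12.33998181 205.01191411]
```

View pics/w3.png

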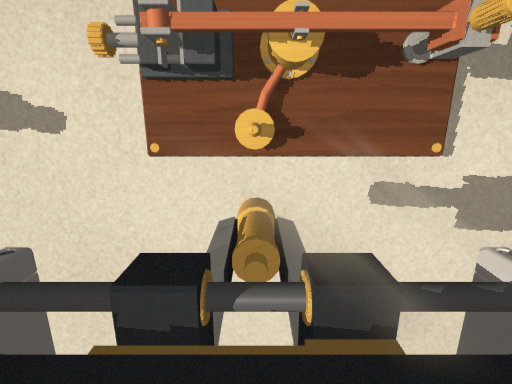

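The spigot shows at (255,129), and its boss and top agree on (527.2, 4.4). Next I'm measuring the held whistle in the same camera.

```bash
python3 - <<'E'
from h import *
d=np.load("wrist.npz");W=d["W"];c=d["color"].astype(int)
m=(c[...,2]-c[...,0]>60);m[:190]=0;m[290:]=0;m[:,:232]=0;m[:,282:]=0
p=W[m];p=p[np.isfinite(p[:,0])]
from scipy.optimize import least_squares
tx=np.array([.98,.201]);ty=np.array([.201,-.98]);s=np.array([463.1,-9.3])
a=(p[:,:2]-s)@tx;b=(p[:,:2]-s)@ty
for lo,hi,r in((112,137,15),(139,185,12),(186,194,13.5),(112,187,None)):
    k=(p[:,2]>lo)&(p[:,2]<hi)&(a>-5)
    if k.sum()<20 or r is None: continue
    f=least_squares(lambda q:np.hypot(a[k]-q[0],b[k]-q[1])-r,[0,0],loss="soft_l1")
    print(lo,k.sum(),f.x.round(2),abs(f.fun).mean().round(2),"z",p[k,2].min(),p[k,2].max(), "extent a",a[k].min(),a[k].max(),"b",b[k].min(),b[k].max())
t=(np.array([527.2,4.4])-s);print("spigot rel tool",t@tx,t@ty)
E
```

```text
112 399 [-2.55  0.27] 1.01 z 112.02812861926753 136.99051372272905 extent a -4.675653728858822 13.864950746330063 b -13.141429113994484 13.605257061844311
139 718 [-1.33  0.78] 0.3 z 139.30753386804523 184.9605841493133 extent a -0.617623318085874 12.667335865953582 b -12.174619785603564 12.668004466149364
186 1060 [-5.99  0.75] 2.47 z 186.01737780340028 193.96263804482226 extent a -4.97379358044257 12.541861666840509 b -12.076153390935964 13.573655309150649
spigot rel tool 65.57170000000002 -0.5418999999999954
```

>>> apply_moves --plan '[{"grip": 1, "offset": [34, -1, 0], "spin": 0}, {"grip": 1, "offset": [33, 0, 0], "spin": 0}, {"grip": 1, "offset": [0, 0, 20], "spin": 0}, {"grip": 1, "offset": [0, 0, 20], "spin": 0}, {"grip": 1, "offset": [0, 0, 5], "spin": 0}]'

```text
t: 5.35
position: [527.6, 5.7, 96.9]
tool_rot: [0.995, 0.101, -0.001, -0.0]
wrist_force: [-0.4, -0.1, -1.6]
finger_gap: 25.6
```

>>> apply_moves --plan '[{"grip": 1, "offset": [0, 0, 0], "spin": 0}, {"grip": 1, "offset": [0, 0, 4], "spin": 0}, {"grip": 1, "offset": [0, 0, 4], "spin": 0}, {"grip": 1, "offset": [0, 0, 4], "spin": 0}, {"grip": 1, "offset": [0, 0, 0], "spin": 0}]'

```text
t: 5.98
position: [528.3, 6.5, 86.1]
tool_rot: [0.995, 0.102, -0.0, -0.0]
wrist_force: [0.3, -0.7, -0.9]
finger_gap: 26.1
```

```bash
python3 w.py w4; python3 - <<'E'
from h import *
c=imaging.camera("side");cv2.imwrite("pics/s4.png",cv2.resize(c["color"][130:280,160:320],None,fx=4,fy=4))
S=cloud(c).reshape(-1,3);q=S[(np.hypot(S[:,0]-530,S[:,1]-5)<25)&(S[:,2]>20)];print(np.histogram(q[:,2],bins=range(20,140,6)))
E
```

```text
6.025 [528.5   6.5  86.3] [ 9.948e-01  1.020e-01 -2.000e-04 -1.000e-04] 25.708506547352528 [0.28 0.36 0.38]
toolx [ 0.979  0.203 -0.   ] tooly [ 0.203 -0.979 -0.   ]
cam [[0.203, -0.948, -0.244, 598.156], [-0.979, -0.196, -0.051, 20.244], [0.001, 0.249, -0.968, 264.285], [0.0, 0.0, 0.0, 1.0]]
(array([ 29, 117,  28,   7,   0,  14,  24,  23,  23,  37,   4,   7,   8,
         4,   7,   4,   4,   1,   0]), array([ 20,  26,  32,  38,  44,  50,  56,  62,  68,  74,  80,  86,  92,
        98, 104, 110, 116, 122, 128, 134]))
```

View pics/s4.png

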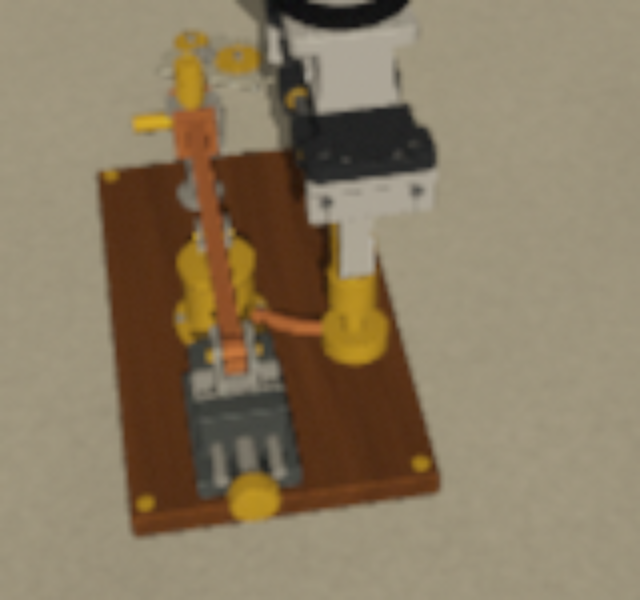

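The whistle's foot (crop pixel about (353,300)) sits above the boss (355,340) with no contact force, so it lines up. I'm lowering it on.

>>> apply_moves --plan '[{"grip": 1, "offset": [0, 0, 4], "spin": 0}, {"grip": 1, "offset": [0, 0, 4], "spin": 0}, {"grip": 1, "offset": [0, 0, 4], "spin": 0}, {"grip": 1, "offset": [0, 0, 0], "spin": 0}, {"grip": 1, "offset": [0, 0, 0], "spin": 0}]'

```text
t: 6.7
position: [528.6, 6.5, 74.5]
tool_rot: [0.995, 0.102, 0.0, 0.0]
wrist_force: [-0.4, 0.0, -0.2]
finger_gap: 26.2
```

>>> apply_moves --plan '[{"grip": 1, "offset": [0, 0, 4], "spin": 0}, {"grip": 1, "offset": [0, 0, 3], "spin": 0}, {"grip": 1, "offset": [0, 0, 3], "spin": 0}, {"grip": 1, "offset": [0, 0, 0], "spin": 0}, {"grip": 1, "offset": [0, 0, 0], "spin": 0}]'

```text
t: 7.32
position: [529.5, 6.4, 65.5]
tool_rot: [0.995, 0.102, 0.001, 0.0]
wrist_force: [-1.5, 0.8, 5.1]
finger_gap: 26.0
```

>>> apply_moves --plan '[{"grip": 1, "offset": [0, 0, 1.5], "spin": 0}, {"grip": 1, "offset": [0, 0, 1.5], "spin": 0}, {"grip": 1, "offset": [0, 0, 0], "spin": 0}, {"grip": 1, "offset": [0, 0, 0], "spin": 0}, {"grip": 1, "offset": [0, 0, 0], "spin": 0}]'

```text
t: 7.95
position: [531.9, 6.2, 65.5]
tool_rot: [0.995, 0.102, 0.003, 0.001]
wrist_force: [-2.7, 1.9, 17.4]
finger_gap: 26.1
```

```bash
python3 - <<'E'
from h import *
c=imaging.camera("side")
W=cloud(c);S=W.reshape(-1,3);q=S[(np.hypot(S[:,0]-530,S[:,1]-5)<25)&(S[:,2]>20)];print(np.histogram(q[:,2],bins=range(20,140,6)))
print(monitor.state()["wrist_force"],monitor.state()["position"])
E
```

```text
(array([26, 72, 33, 22, 21, 26, 26,  5,  7,  7,  4,  6,  4,  1,  0,  0,  0,
        0,  0]), array([ 20,  26,  32,  38,  44,  50,  56,  62,  68,  74,  80,  86,  92,
        98, 104, 110, 116, 122, 128, 134]))
[-2.74160064  2.28561588 18.23905212] [531.91773812   6.23795245  65.47988667]
```

>>> apply_moves --plan '[{"grip": 0.8, "offset": [0, 0, -2], "spin": 0}, {"grip": 0.5, "offset": [0, 0, 0], "spin": 0}, {"grip": 0.4, "offset": [0, 0, 0], "spin": 0}, {"grip": 0.4, "offset": [0, 0, 0], "spin": 0}, {"grip": 0.4, "offset": [0, 0, 0], "spin": 0}]'

```text
t: 8.62
position: [528.3, 6.5, 63.1]
tool_rot: [0.995, 0.102, -0.0, -0.0]
wrist_force: [0.6, -0.0, 0.2]
finger_gap: 56.1
```

>>> apply_moves --plan '[{"grip": 0.4, "offset": [0, 0, -20], "spin": 0}, {"grip": 0.4, "offset": [0, 0, -40], "spin": 0}, {"grip": 0.4, "offset": [0, 0, -40], "spin": 0}, {"grip": 0.4, "offset": [0, 0, -40], "spin": 0}, {"grip": 0.4, "offset": [-60, 0, 0], "spin": 0}]'

```text
t: 9.25
position: [473.3, -6.6, 207.9]
tool_rot: [0.995, 0.103, 0.004, 0.001]
wrist_force: [0.1, -0.5, 0.3]
finger_gap: 56.7
```

>>> apply_moves --plan '[{"grip": 0.4, "offset": [-10, 0, 0], "spin": 0}, {"grip": 0.4, "offset": [0, 0, 0], "spin": 0}, {"grip": 0.4, "offset": [0, 0, 0], "spin": 0}, {"grip": 0.4, "offset": [0, 0, 0], "spin": 0}, {"grip": 0.4, "offset": [0, 0, 0], "spin": 0}]'

```text
t: 9.88
position: [460.5, -7.7, 203.3]
tool_rot: [0.995, 0.102, -0.0, -0.0]
wrist_force: [0.0, -0.5, -0.3]
finger_gap: 56.6
```

```bash
python3 w.py w5; python3 - <<'E'
from h import *
p=np.load("wrist.npz")["W"].reshape(-1,3)
m=np.hypot(p[:,0]-528,p[:,1]-5)<35
for a,b in((28,34),(50,57),(60,102),(104,108),(105,125),(118,125)):
    q=p[m&(p[:,2]>a)&(p[:,2]<b)]
    if len(q)>5: print(a,len(q),q.mean(0).round(1),q.min(0).round(1),q.max(0).round(1))
c=imaging.camera("top");T=cloud(c).reshape(-1,3);q=T[(np.hypot(T[:,0]-531,T[:,1]-6)<30)&(T[:,2]>103)&(T[:,2]<130)]
if len(q): print("top",len(q),q.mean(0),q.min(0),q.max(0))
E
```

```text
9.925 [460.4  -7.7 203.3] [ 9.948e-01  1.021e-01 -2.000e-04 -1.000e-04] 56.21611866354719 [ 0.65  0.68 -0.29]
toolx [ 0.979  0.203 -0.   ] tooly [ 0.203 -0.979 -0.   ]
cam [[0.203, -0.948, -0.244, 530.276], [-0.979, -0.196, -0.051, 6.024], [0.001, 0.249, -0.969, 381.564], [0.0, 0.0, 0.0, 1.0]]
28 369 [534.4   2.1  30.8] [506.3 -16.1  28.1] [562.8  24.8  33.1]
105 608 [527.7   5.4 113.2] [514.6  -7.7 108.9] [540.8  18.6 123.3]
118 128 [527.7   5.3 121.1] [ 5.220e+02 -2.000e-01  1.196e+02] [533.2  10.7 123.3]
```

View pics/w5.png

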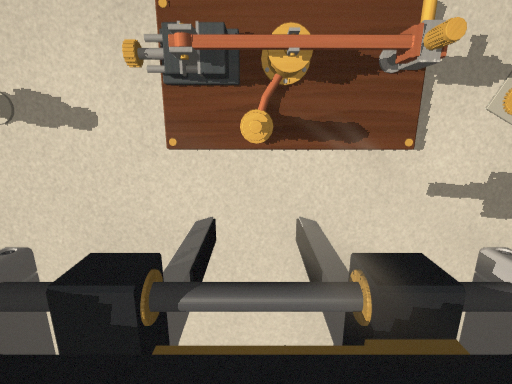

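The whistle (256,126) stands upright and home: its top is at 121 mm against a biased boss reading of 31 mm, and its centre is 1 mm from the spigot. Now for the knob.

>>> apply_moves --plan '[{"grip": 0.4, "offset": [19, 42, 0], "spin": 0}, {"grip": 0.4, "offset": [19, 42, 0], "spin": 0}, {"grip": 0.4, "offset": [19, 42, 0], "spin": 0}, {"grip": 0.4, "offset": [18, 41, 0], "spin": 0}, {"grip": 0.4, "offset": [0, 0, 0], "spin": 0}]'

```text
t: 10.6
position: [568.2, -158.2, 202.9]
tool_rot: [0.995, 0.101, -0.0, -0.0]
wrist_force: [-1.0, -0.6, 0.6]
finger_gap: 56.4
```

>>> apply_moves --plan '[{"grip": 0.4, "offset": [0, 0, 0], "spin": 0}, {"grip": 0.4, "offset": [0, 0, 0], "spin": 0}, {"grip": 0.4, "offset": [0, 0, 0], "spin": 0}, {"grip": 0.4, "offset": [0, 0, 0], "spin": 0}, {"grip": 0.4, "offset": [0, 0, 0], "spin": 0}]'

```text
t: 11.22
position: [567.3, -155.9, 203.6]
tool_rot: [0.995, 0.102, 0.0, 0.0]
wrist_force: [0.0, 0.3, 0.4]
finger_gap: 56.5
```

```bash
python3 w.py w6; python3 - <<'E'
from h import *
s=monitor.state();print(s["qpos"].round(3))
d=np.load("wrist.npz");p=d["W"].reshape(-1,3)
tx=np.array([.979,.203]);ty=np.array([.203,-.979])
rel=np.c_[(p[:,:2]-s["position"][:2])@tx,(p[:,:2]-s["position"][:2])@ty,p[:,2]]
m=(abs(rel[:,0]-75)<50)&(abs(rel[:,1])<40)
for a,b in((60,90),(90,100),(100,122),(122,127),(126,136)):
    q=rel[m&(rel[:,2]>a)&(rel[:,2]<b)]
    if len(q)>5: print(a,len(q),q.mean(0).round(1),q.min(0).round(1),q.max(0).round(1))
E
```

```text
11.275 [ 567.3 -156.   203.6] [9.948e-01 1.020e-01 1.000e-04 0.000e+00] 56.177745761661285 [ 0.01  0.06 -0.51]
toolx [0.979 0.203 0.   ] tooly [ 0.203 -0.979  0.   ]
cam [[0.203, -0.949, -0.243, 637.013], [-0.979, -0.196, -0.051, -142.106], [0.001, 0.248, -0.969, 381.858], [0.0, 0.0, 0.0, 1.0]]
[-0.461  0.104  1.721 -0.     1.316  0.906]
60 232 [ 1.015e+02 -1.000e-01  8.800e+01] [90.2 -5.9 82.6] [112.5   5.5  90. ]
90 1091 [73.5 -6.9 95.3] [ 54.5 -39.9  90. ] [111.1  17.  100. ]
100 9 [ 73.8  -4.  100.2] [ 59.7 -13.7 100. ] [ 85.8  13.4 100.7]
122 13 [ 72.2  -0.5 125.8] [ 63.4  -7.8 124.7] [ 81.9   7.7 127. ]
126 310 [ 72.7  -0.  129. ] [ 64.3  -8.6 126.1] [ 81.    8.5 130.9]
```

View pics/w6.png

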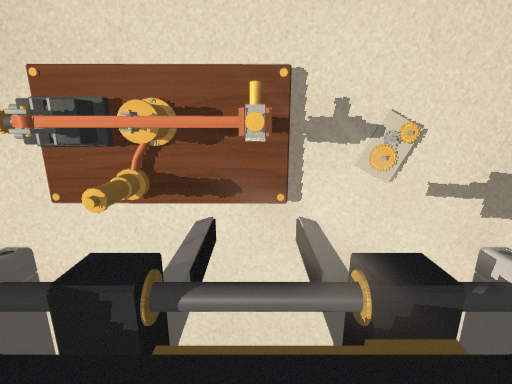

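The knob (255,121) sits 72.7 mm ahead of the tool and centred, top at 129 mm. The spring rod at (255,93) stays below 90 mm. I'm moving over it and turning the jaws along the stand's x.

>>> apply_moves --plan '[{"grip": 0.4, "offset": [36, 0, 0], "spin": 0}, {"grip": 0.4, "offset": [36, 0, 0], "spin": 0}, {"grip": 0.4, "offset": [0, 0, 0], "spin": -10}, {"grip": 0.4, "offset": [0, 0, 0], "spin": -10}, {"grip": 0.4, "offset": [0, 0, 0], "spin": -10}]'

```text
t: 11.9
position: [637.9, -141.4, 203.3]
tool_rot: [0.933, 0.359, -0.0, -0.0]
wrist_force: [0.3, -0.0, -0.1]
finger_gap: 56.3
```

>>> apply_moves --plan '[{"grip": 0.4, "offset": [0, 0, 0], "spin": -10}, {"grip": 0.4, "offset": [0, 0, 0], "spin": -10}, {"grip": 0.4, "offset": [0, 0, 0], "spin": -10}, {"grip": 0.4, "offset": [0, 0, 0], "spin": -10}, {"grip": 0.4, "offset": [0, 0, 0], "spin": -10}]'

```text
t: 12.52
position: [637.8, -141.5, 203.4]
tool_rot: [0.694, 0.72, -0.0, -0.0]
wrist_force: [-0.3, -0.4, -0.2]
finger_gap: 56.5
```

>>> apply_moves --plan '[{"grip": 0.4, "offset": [0, 0, 0], "spin": -10}, {"grip": 0.4, "offset": [0, 0, 0], "spin": 0}, {"grip": 0.4, "offset": [0, 0, 20], "spin": 0}, {"grip": 0.4, "offset": [0, 0, 20], "spin": 0}, {"grip": 0.4, "offset": [0, 0, 0], "spin": 0}]'

```text
t: 13.15
position: [635.9, -140.7, 159.6]
tool_rot: [0.632, 0.775, -0.001, -0.003]
wrist_force: [-0.7, 0.2, -0.3]
finger_gap: 56.5
```

```bash
python3 w.py w7; python3 - <<'E'
from h import *
s=monitor.state();print(s["qpos"].round(3))
d=np.load("wrist.npz");p=d["W"].reshape(-1,3)
M=R.from_quat(s["tool_rot"]).as_matrix();rel=(p-s["position"])@M
m=(abs(rel[:,0])<22)&(abs(rel[:,1])<18)
for a,b in((60,90),(90,100),(100,122),(126,136)):
    q=rel[m&(p[:,2]>a)&(p[:,2]<b)]
    if len(q)>5: print(a,len(q),q.mean(0).round(1),q.min(0).round(1),q.max(0).round(1))
E
```

```text
13.2 [ 636.9 -141.1  161.4] [ 6.315e-01  7.753e-01 -5.000e-04 -1.700e-03] 56.36629307696289 [ 0.53 -0.18 -0.08]
toolx [-0.202  0.979  0.002] tooly [ 0.979  0.202 -0.003]
cam [[0.979, 0.197, 0.044, 621.756], [0.202, -0.949, -0.242, -71.58], [-0.005, 0.246, -0.969, 338.125], [0.0, 0.0, 0.0, 1.0]]
[-0.391  0.292  1.584  0.     1.269 -0.595]
60 112 [14.1 -3.1 85.1] [  2.6 -16.9  71.7] [ 16.5  15.8 101.2]
90 838 [ 5.8  0.3 65.1] [-17.6 -17.1  61.4] [21.6 18.  71.2]
100 147 [ 6.7  1.4 50.8] [-11.8  -9.6  39.8] [12.8 13.8 61.4]
126 377 [ 0.1  1.8 32.4] [-9.  -7.1 30.6] [ 8.4 10.7 35.3]
```

View pics/w7.png

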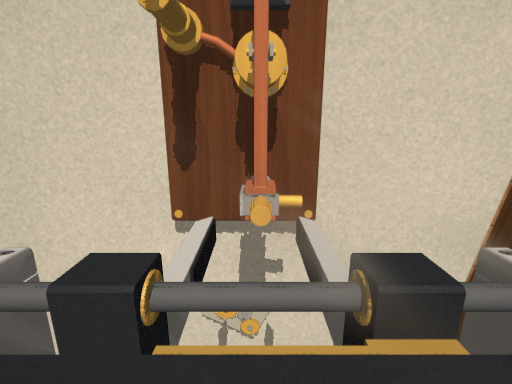

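The knob (261,213) lies between the fingers, about 1 to 2 mm off in jaw direction. I'm descending and gripping.

>>> apply_moves --plan '[{"grip": 0.4, "offset": [0, 1.3, 20], "spin": 0}, {"grip": 0.4, "offset": [0, 0, 20], "spin": 0}, {"grip": 0.4, "offset": [0, 0, 18], "spin": 0}, {"grip": 0.4, "offset": [0, 0, 0], "spin": 0}, {"grip": 0.6, "offset": [0, 0, 0], "spin": 0}]' --force 40

```text
t: 13.82
position: [639.4, -141.4, 105.8]
tool_rot: [0.631, 0.776, 0.0, 0.0]
wrist_force: [-0.2, -0.4, 0.9]
finger_gap: 49.4
```

>>> apply_moves --plan '[{"grip": 0.8, "offset": [0, 0, 0], "spin": 0}, {"grip": 1, "offset": [0, 0, 0], "spin": 0}, {"grip": 1, "offset": [0, 0, 0], "spin": 0}, {"grip": 1, "offset": [0, 0, 0], "spin": 0}, {"grip": 1, "offset": [0, 0, 0], "spin": 0}]'

```text
t: 14.45
position: [639.6, -141.2, 105.8]
tool_rot: [0.631, 0.775, 0.0, 0.0]
wrist_force: [1.8, 0.6, 0.4]
finger_gap: 17.0
```

>>> apply_moves --plan '[{"grip": 1, "offset": [0, 0, 0], "spin": 0}, {"grip": 1, "offset": [0, 0, 0], "spin": 0}, {"grip": 1, "offset": [0, 0, 0], "spin": 0}, {"grip": 1, "offset": [0, 0, 0], "spin": 0}, {"grip": 1, "offset": [0, 0, 0], "spin": 0}]'

```text
t: 15.08
position: [639.5, -141.2, 105.8]
tool_rot: [0.631, 0.775, 0.0, 0.0]
wrist_force: [3.0, 0.4, 1.6]
finger_gap: 17.1
```

>>> apply_moves --plan '[{"grip": 1, "offset": [0, -3, 0], "spin": 0}, {"grip": 1, "offset": [0, -3, 0], "spin": 0}, {"grip": 1, "offset": [0, -3, 0], "spin": 0}, {"grip": 1, "offset": [0, -3, 0], "spin": 0}, {"grip": 1, "offset": [0, 0, 0], "spin": 0}]'

```text
t: 15.7
position: [628.4, -143.5, 105.8]
tool_rot: [0.631, 0.775, 0.001, 0.001]
wrist_force: [7.1, 1.2, -0.6]
finger_gap: 17.4
```

>>> apply_moves --plan '[{"grip": 1, "offset": [0, -2, 0], "spin": 0}, {"grip": 1, "offset": [0, 0, 0], "spin": 0}, {"grip": 1, "offset": [0, 0, 0], "spin": 0}, {"grip": 1, "offset": [0, 0, 0], "spin": 0}, {"grip": 1, "offset": [0, 0, 0], "spin": 0}]'

```text
t: 16.32
position: [626.7, -143.9, 105.9]
tool_rot: [0.631, 0.775, 0.001, 0.001]
wrist_force: [8.4, 1.8, 0.1]
finger_gap: 16.8
```

```bash
python3 w.py w8; python3 -c "
from h import *
im=cv2.imread('pics/w8.png')[120:280,180:340];cv2.imwrite('pics/w8c.png',cv2.resize(im,None,fx=3,fy=3))"
```

```text
16.375 [ 626.7 -143.9  105.8] [0.6314 0.7754 0.0012 0.0014] 17.337539753232488 [ 7.54  1.54 -0.36]
toolx [-0.203  0.979 -0.001] tooly [0.979 0.203 0.004]
cam [[0.979, 0.195, 0.054, 610.797], [0.203, -0.948, -0.244, -74.35], [0.003, 0.25, -0.968, 284.049], [0.0, 0.0, 0.0, 1.0]]
```

View pics/w8c.png

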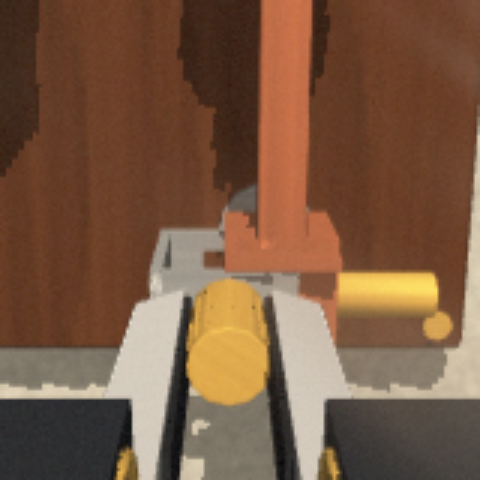

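The latch plate is pulled left of the housing. The tool moved 13 mm with 8 N of spring force, which agrees with the given spring. I'm lifting along the arc.

>>> apply_moves --plan '[{"grip": 1, "offset": [0.7, 0, -6], "spin": 0}, {"grip": 1, "offset": [0.8, 0, -6], "spin": 0}, {"grip": 1, "offset": [1, 0, -6], "spin": 0}, {"grip": 1, "offset": [1.1, 0, -6], "spin": 0}, {"grip": 1, "offset": [0, 0, 0], "spin": 0}]'

```text
t: 17.0
position: [625.7, -140.2, 129.3]
tool_rot: [0.631, 0.776, 0.001, 0.001]
wrist_force: [9.2, 2.1, -3.0]
finger_gap: 17.1
```

>>> apply_moves --plan '[{"grip": 1, "offset": [1.3, 0, -5.8], "spin": 0}, {"grip": 1, "offset": [1.4, 0, -5.8], "spin": 0}, {"grip": 1, "offset": [1.6, 0, -5.8], "spin": 0}, {"grip": 1, "offset": [1.7, 0, -5.7], "spin": 0}, {"grip": 1, "offset": [0, 0, 0], "spin": 0}]'

```text
t: 17.62
position: [624.4, -134.3, 152.2]
tool_rot: [0.631, 0.776, 0.001, 0.001]
wrist_force: [9.1, 2.2, -3.8]
finger_gap: 17.0
```

>>> apply_moves --plan '[{"grip": 1, "offset": [1.8, 0, -5.6], "spin": 0}, {"grip": 1, "offset": [2, 0, -5.6], "spin": 0}, {"grip": 1, "offset": [2.1, 0, -5.6], "spin": 0}, {"grip": 1, "offset": [0, 0, 0], "spin": 0}, {"grip": 1, "offset": [0, 0, 0], "spin": 0}]'

```text
t: 18.25
position: [623.1, -128.7, 168.5]
tool_rot: [0.631, 0.776, 0.001, 0.001]
wrist_force: [9.1, 1.7, -3.2]
finger_gap: 17.0
```

```bash
python3 w.py w9; python3 - <<'E'
from h import *
c=imaging.camera("side");cv2.imwrite("pics/s9.png",cv2.resize(c["color"][130:280,160:320],None,fx=4,fy=4))
W=cloud(c);o=np.array([619.3,-22]);ex=np.array([.979,.203]);ey=np.array([-.203,.979])
p=W.reshape(-1,3);p=p[np.isfinite(p[:,0])];x=(p[:,:2]-o)@ex;y=(p[:,:2]-o)@ey
m=(abs(x)<7)&(y<90)&(y>-85)&(p[:,2]>85);f=np.polyfit(y[m],p[m,2],1);print("bar slope",f,m.sum())
m=(np.hypot(x+80,y-45)<30)&(p[:,2]>108)&(p[:,2]<130);q=p[m];print("whistle",m.sum(),q.mean(0),q.max(0))
E
```

```text
18.3 [ 623.  -128.7  168.5] [0.6313 0.7756 0.0008 0.0011] 17.040430376754237 [ 8.42  1.38 -4.72]
toolx [-0.203  0.979 -0.001] tooly [0.979 0.203 0.003]
cam [[0.979, 0.196, 0.053, 607.315], [0.203, -0.948, -0.244, -59.115], [0.002, 0.25, -0.968, 346.727], [0.0, 0.0, 0.0, 1.0]]
bar slope [ -1.88884532 244.32656128] 847
whistle 74 [528.02233034  11.50369601 113.28030824] [539.82734285  22.3159822  124.06539735]
```

View pics/s9.png

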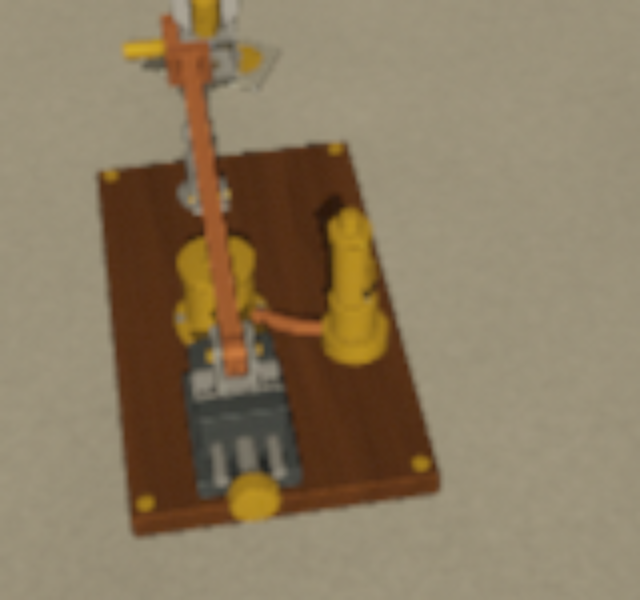

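```bash
python3 - <<'E'
from h import *
for i in range(2):
    c=imaging.camera("side");W=cloud(c);o=np.array([619.3,-22]);ex=np.array([.979,.203]);ey=np.array([-.203,.979])
    k=c["color"].astype(int);col=(k[...,2]-k[...,1]>50)&(k[...,2]>140)&(k[...,1]-k[...,0]<90)
    p=W[col];p=p[np.isfinite(p[:,0])];x=(p[:,:2]-o)@ex;y=(p[:,:2]-o)@ey
    m=(abs(x)<9)&(y<95)&(y>-80)&(p[:,2]>85)&(p[:,2]<170);f=np.polyfit(y[m],p[m,2],1);r=p[m,2]-np.polyval(f,y[m]);print("bar",f,m.sum(),r.std(),np.arctan(-f[0]))
s=monitor.state();print(s["position"],s["wrist_force"],s["qvel"].round(4),s["finger_gap"],s["t"])
E
```

```text
bar [ -0.27257533 124.88323623] 250 1.5037261781175795 0.26611062410686026
bar [ -0.27459126 125.06139906] 253 1.565020041287563 0.26798617028201055
[ 623.03892983 -128.68832132  168.45560859] [ 7.75729452  1.12080175 -3.94347379] [-0.0015  0.0009 -0.0016 -0.0019  0.001  -0.0004] 17.227425789661503 18.45
```

The lever measures 0.267 rad (about 62 mm up), still and held, so I'm handing in.

```bash
python3 -c "
from cell import close_job
print(close_job())"
```

```text
the job is handed in; nothing more can be done
None
```

The whistle is on the spigot and let go, the latch was pulled clear, and the lever was held raised at hand-in. The job reports no verdict, so these are my own last measurements:

- **Whistle:** it sits fully home. Its top read 121 mm against a boss reading of about 31 mm, its centre is about 1 mm from the spigot, and it was still standing upright in the last side picture.
- **Latch:** the tool pulled the knob about 13 mm before the lift started. The wrist felt about 8 N, which matches the given spring at that travel.
- **Lever:** the bar's slope gave 0.267 rad in two successive pictures, about 62 mm above its seat. The joints were still, and the gripper was holding the knob with 40 N.
- **Bystanders:** I did not re-measure the robin, gear plate or pin vise at the end. The tool stayed away from all three.

Two readings disagreed:

- **Cameras:** the top and wrist cameras differed by about 4 mm in x. I used the wrist camera for both the whistle and the spigot, so the offset cancelled.
- **Bar slope:** a first fit gave a nonsense value because it included other parts of the picture. The figure above is from a fit to the copper colour only.

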